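# Offer up a marble inlay over its mosaic board

### The arm

A 6-joint arm with a two-finger parallel gripper is mounted at the origin on the work surface. World frame = base frame: x ahead of the robot, y to its left, z up, the work surface at z = 0. Lengths are in mm, angles in rad, forces in N, time in s.
With the tool pointing down it reaches from about 400 to 925 mm from the base axis. Payload 12.5 kg.
Tool frame: the origin (TCP) lies midway between the tips of the shut fingers; the grasp point (between the pads) lies 19 mm behind it (env.pinch_z is the z of the grasp point in the tool frame, in mm); z points along the fingers, y is the line along which they close (so a half turn about z gives the same grasp; the last joint's range is limited). The gripper opens to 95 mm and grips with 3 to 60 N. Pads are 20 mm wide; open, the fingers measure 119 mm over their backs; the gripper's body (75 mm by 180 mm) begins 59 mm behind the grasp point.
Start: joints at [-1.359, 0.491, 1.559, -0, 1.092, -0.106], TCP at [195.322, -593.714, 214.661] pointing down, gripper open.
Joint ranges: [-3.1, 3.1], [-0.84, 2.19], [0.05, 2.79], [-1.13, 4.28], [0.06, 2.93], [-2.69, 2.69]. Speed limits (rad/s): [2.22, 2.22, 2.79, 3.14, 3.14, 3.14].

### API

Orientations are given as [roll, pitch, yaw] about the fixed x, y, z axes, in that order (R = Rz(yaw) Ry(pitch) Rx(roll)).
In Python, from cell import env, eyes gives the robot as it stands.
- The arm moves only by the shell command python3 -m inch 'ROWS'. ROWS is JSON, a list of rows, each a list of 3 entries, a list of its own where there are three numbers: the shift along the tool's x, y, z in units of 60 mm (1.0 is 60 mm), then the turn about the tool's z in units of 5 degrees (1.0 is 5 degrees), then the closure, from -1 (fully open) to 1 (shut). In form: [[[tx, ty, tz], turn, claw], ...]. A call has exactly 10 rows; each row shifts and turns the commanded pose from where the row before left it, along the tool's axes as they then stand; what a row does not reach is not made up. A row lasts 1/8 s, in which the tool goes at most 62.5 mm and 10.7 degrees, less where a joint would pass 70% of its speed; a pose out of reach is approached as far as the arm can. A call is refused whole if a number of a shift passes 1 or a number of a turn 1, either way. A call with a gripper value outside its range is refused whole. The fingers move at their own pace and stop on an object; the grip force is fixed at half the most. Time passes only in rows, so rows that do not move let the fingers close, or fill a call up. It gives the time, the measured TCP pose, the force, the opening and the grip force at its end, in the units of the state.
- env.state(): the state, without advancing time (a new reading comes with each control period).
- eyes.read_camera(name): name is "side" or "top"; returns a dict with "pixels" (480x640x3 uint8, red, green, blue), "fx", "fy", "cx", "cy" (pixels), "distortion" ([k1, k2, p1, p2, k3] as OpenCV has them; the pictures are not rectified), "extrinsics" (4x4, takes a point from world to camera coordinates). Camera axes: x right, y down, z forward; pixel columns grow to the right and rows downward; lengths in mm; the calibration is good to about 2 mm. A picture is of the moment at which its call begins. There is no depth.
- env.job_done(): hands the job in; it is judged then, once.
Trained networks look in a picture, given as the dict that the camera call returned (one of the last four; its "shot" number tells which), for a name from the list of things; names that differ only in an ending like _2 or _b are one class to them, and where a whole thing is asked for, a point or a joint stands for the part that bears it (a point fixed in the world has none). Each returns a list of dicts, best first, with "score" (0 to 1); they miss things now and then, are a little off and sometimes report something else, mostly with a low value. They report only what shows in the picture. A call takes as long as a camera call. They do not tell look-alikes from the thing itself.
- eyes.boxes_of(name, picture): "centre" ([row, column] in pixels, amid what is visible of it).
- eyes.cut_out(name, picture): "mask" (480x640 bool, what is visible of it) and "centre" ([row, column] in pixels, amid what is visible of it).
- eyes.spot_point(name, picture): "centre" ([row, column] in pixels: a listed point, or the origin of a listed thing).
The state is a dict: "t": time; "joints": joint angles; "qvel": joint speeds; "tau": joint torques, N m; "eef_pos": TCP position; "tcp_rot": TCP orientation; "ft_force": force on the tool from outside, world axes, zero at the start; "moment": the same for the moment, N m; "opening": opening from 0.0 (shut) to 1.0 (fully open); "grip_force": force on a finger pad.
Only numpy, scipy, OpenCV 4.12 (cv2) and the standard library are available. Lean on these libraries where they do the work, as an engineer would, in place of code of your own. Each camera call takes 0.05 s, during which the arm holds its last target. There are 200 camera calls.

### The job

Lower the plywood backing board over the two locating pins of the setting jig until it lies flush, and let go of it. Then take the rectangular marble inlay, the one that matches the board's window, by its wooden grip block, carry it over the row of bins, and finish while still holding it level and still about 10 mm above the window, its long side lined up with the window's long side, with an even margin all round and touching nothing but the gripper. Do not knock the board or the inlay against the bins, nor the inlay against the board or jig, and leave the other stones, the jar, cup, cork block and tools where they are.

Things in the scene. Friction and masses are not known exactly. Their poses are not given: they have to be found in the camera images.
- board: Loose plywood board 170 (x) x 110 (y) x 12 mm, 0.25 kg, flat on the table. Origin: centre of underside, z up. Round through holes 12 mm wide at x = -72 and +72, y = 0; window 54 (x) x 74 (y) mm through it, centred at x = +35. Lifting batten on top, 20 (x) x 60 (y) mm, from 12 to 47 mm above the underside, at x = -14. Fits the jig either way round (half turn).
- board_window (a point): Centre of the board's window, in the plane of the board's top face (12 mm above its underside); axes as the board's.
- board_batten (a point): Grip point in the middle of the board's batten, 34 mm above the board's underside; axes as the board's. Pinch it along the board's x (20 mm thick).
- jig: Fixed setting jig: dark wooden base 200 (x) x 130 (y) x 15 mm with two upright steel pins, 8 mm diameter, at x = -72 and +72 mm, y = 0. They rise 18 mm above the base's top; the last 5 mm taper to 3 mm diameter. Origin: centre of the underside, on the table; z up.
- jig_bed (a point): Centre of the top face of the jig's base (15 mm above the table); axes as the jig's. The seated board's underside lies here.
- inlay: Loose rectangular marble inlay 46 (x) x 66 (y) x 12 mm, 0.13 kg, flat on the table. Origin: centre of underside, z up. A wooden grip block is fixed centred on top: 36 (x) x 18 (y) mm, from 12 to 46 mm above the underside; pinch it along y. It lies in one of three spots in a row with two other stones that have the same grip block.
- bins: Fixed row of three open wooden bins of tesserae between the jig (left, +y) and the stones (right, -y): 316 (x) x 100 (y) x 85 mm high; the tesserae stay below the rims. Origin: centre of the underside, on the table.
- round_stone: Bystander: round marble stone, 58 mm diameter, 12 mm thick, with the same grip block (46 mm high overall). Origin: centre of its underside.
- square_stone: Bystander: square marble stone, 42 x 42 x 12 mm, with the same grip block (46 mm high overall). Origin: centre of its underside.
- jar: Bystander: closed jar, 60 mm diameter, 90 mm high. Origin: centre of its underside.
- cup: Bystander: white open cup, 70 mm diameter, 80 mm high. Origin: centre of its underside.
- cork_block: Bystander: cork block 100 x 60 x 35 mm. Origin: centre of its underside.
- hammer: Bystander: hammer lying flat on the table at the far left.
- spatula: Bystander: spatula lying flat on the table at the right.
Things that resemble listed ones, but are neither listed nor needed, are in the scene too. What is shaped like the inlay but orange or red is not meant.

How it is judged:
By the outcome, as a careful person would: the job done as asked, in the order asked, and still so for the second after the job is handed in, while the arm keeps its last pose, push and grip.
It also fails if it takes over 72 s, if anything falls off the work surface, if the arm or the gripper's body presses on something with over 40 N, if the wrist force passes 120 N, or if a joint passes its speed limit or range.

## Working session

There is one attempt and no reset: what is moved stays moved. The work goes in short steps, Python scripts to look and compute and a shell command to move; the robot and the scene stay as the last step left them, time stands still between calls to the robot, and variables do not carry over. Pictures are saved under pics/ and viewed, at most 10 in all, crops included, and the job is handed in when it is done.

```bash
mkdir -p pics; ls
cat > h.py <<'E'
import numpy as np, cv2
from cell import env, eyes
def cam(n):
    return eyes.read_camera(n)
def KD(p):
    return np.array([[p["fx"],0,p["cx"]],[0,p["fy"],p["cy"]],[0,0,1.]]), np.array(p["distortion"],float)
def back(p, rc, z):
    "pixels [row,col] -> world points at height z"
    K,D=KD(p); rc=np.atleast_2d(np.array(rc,float))
    u=cv2.undistortPoints(rc[:,None,::-1].copy(),K,D)[:,0]
    E=np.array(p["extrinsics"]); R,t=E[:3,:3],E[:3,3]
    C=-R.T@t; d=np.c_[u,np.ones(len(u))]@R
    return C+d*((z-C[2])/d[:,2])[:,None]
def proj(p, X):
    K,D=KD(p); E=np.array(p["extrinsics"])
    return cv2.projectPoints(np.atleast_2d(np.array(X,float)),cv2.Rodrigues(E[:3,:3])[0],E[:3,3],K,D)[0][:,0,::-1]
def save(p,name): cv2.imwrite("pics/"+name,p["pixels"][:,:,::-1])
E
python3 - <<'E'
from h import *
hs=dict(board=0,board_window=12,board_batten=34,jig=0,jig_bed=15,inlay=0,bins=0,round_stone=0,square_stone=0,jar=0,cup=0,cork_block=0)
for n in ("top","side"):
    p=cam(n); save(p,n+"0.png"); E=np.array(p["extrinsics"]); print(n,"C",np.round(-E[:3,:3].T@E[:3,3]))
    for k,z in hs.items():
        f=eyes.spot_point(k,p)
        print(k,[(round(d["score"],2),np.round(d["centre"]).tolist(),np.round(back(p,d["centre"],z)[0,:2]).tolist()) for d in f])
s=env.state(); print(s["t"],s["eef_pos"],s["tcp_rot"],s["opening"],env.pinch_z)
E
```

```text
pics
top C [ 367.  -18. 1471.]
board [(0.56, [268.0, 428.0], [492.0, -310.0])]
board_window [(0.9, [253.0, 431.0], [528.0, -316.0]), (0.29, [241.0, 371.0], [558.0, -170.0])]
board_batten [(0.82, [273.0, 433.0], [477.0, -316.0]), (0.43, [160.0, 252.0], [760.0, 124.0]), (0.38, [243.0, 371.0], [550.0, -167.0])]
jig [(0.73, [258.0, 190.0], [521.0, 278.0])]
jig_bed [(0.65, [256.0, 186.0], [524.0, 285.0])]
inlay [(0.98, [329.0, 366.0], [342.0, -154.0]), (0.94, [242.0, 372.0], [557.0, -173.0]), (0.94, [161.0, 339.0], [763.0, -93.0])]
bins [(0.96, [246.0, 304.0], [549.0, -4.0])]
round_stone [(0.7, [211.0, 360.0], [635.0, -145.0]), (0.3, [254.0, 433.0], [527.0, -324.0])]
square_stone [(0.84, [280.0, 363.0], [462.0, -149.0])]
jar [(0.91, [167.0, 382.0], [749.0, -201.0])]
cup [(0.96, [159.0, 251.0], [770.0, 130.0])]
cork_block [(0.86, [178.0, 448.0], [717.0, -369.0])]
side C [ 384. 1023. 1071.]
board [(0.83, [186.0, 358.0], [501.0, -315.0])]
board_window [(0.81, [179.0, 350.0], [530.0, -327.0])]
board_batten [(0.7, [178.0, 364.0], [484.0, -311.0])]
jig [(0.6, [333.0, 316.0], [530.0, 274.0])]
jig_bed [(0.9, [330.0, 314.0], [534.0, 278.0])]
inlay [(0.91, [221.0, 403.0], [348.0, -171.0]), (0.8, [222.0, 264.0], [757.0, -96.0]), (0.56, [213.0, 336.0], [552.0, -171.0])]
bins [(0.76, [251.0, 327.0], [551.0, -8.0])]
round_stone [(0.7, [215.0, 305.0], [640.0, -145.0])]
square_stone [(0.63, [413.0, 354.0], [413.0, 465.0]), (0.6, [221.0, 367.0], [454.0, -152.0])]
jar [(0.6, [196.0, 276.0], [751.0, -220.0])]
cup [(0.58, [277.0, 239.0], [768.0, 129.0])]
cork_block [(0.91, [168.0, 297.0], [715.0, -371.0])]
1.3 [ 195.31763792 -593.70488657  214.67092489] [3.14149867e+00 3.11666083e-05 3.17795935e-01] 1.0012192065656387 -18.8
```

View pics/top0.png

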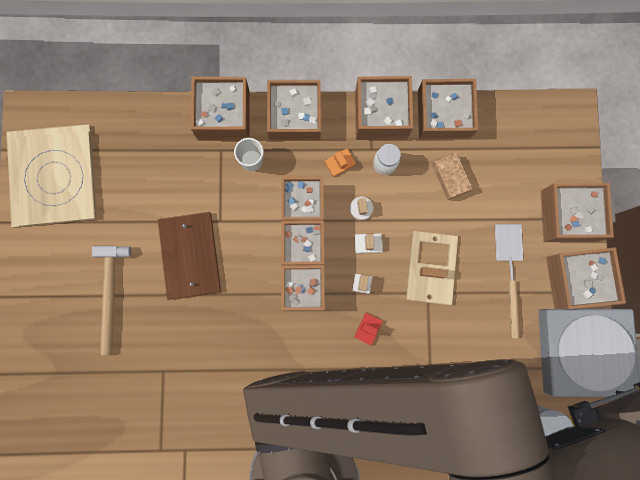

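Run:
```python
import cv2
a=cv2.imread("pics/top0.png")
l=cv2.resize(a[140:345,325:475],None,fx=2.9,fy=2.9,interpolation=cv2.INTER_CUBIC)
r=cv2.resize(a[220:300,150:230],None,fx=4.5,fy=4.5,interpolation=cv2.INTER_CUBIC)
import numpy as np
o=np.zeros((600,800,3),np.uint8); o[:l.shape[0],:l.shape[1]]=l; o[:r.shape[0],440:800]=r
cv2.imwrite("pics/crop0.png",o)
```

```text
(no output)
```

View pics/crop0.png

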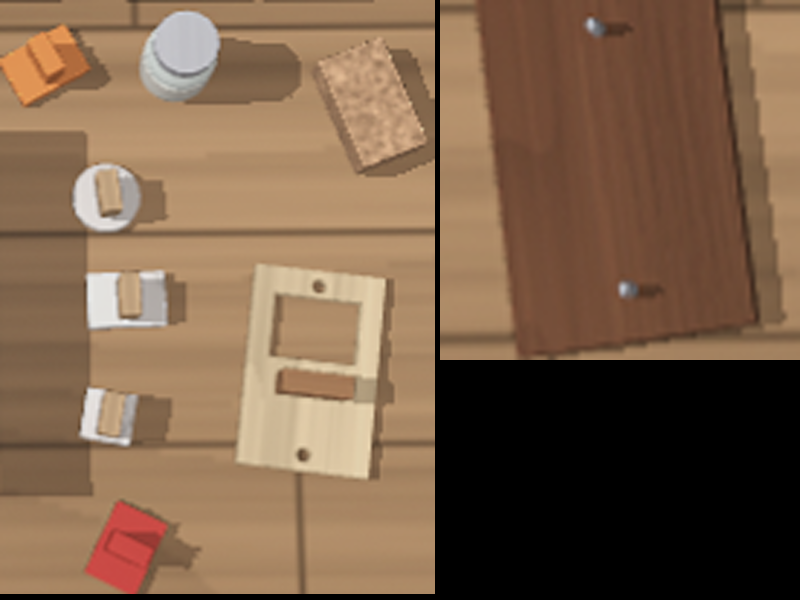

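The top view shows five things that could be taken for the inlay:
- white rectangle at (243,369)
- white square at (283,362)
- round stone at (208,362)
- red look-alike at (329,369)
- orange look-alike at (161,340)

I choose the white rectangle. The board is at (268,433), with its window towards +x. The pale ringed square at (176,50) is not the board. The jig is at (256,189), with pins at about (226,184) and (284,191).

```bash
cat > fit.py <<'E'
from h import *
from scipy.optimize import minimize
def box(cx,cy,lx,ly,z0,z1): return np.array([[cx+i*lx/2,cy+j*ly/2,z] for i in(-1,1) for j in(-1,1) for z in(z0,z1)])
SH=dict(board=[box(0,0,170,110,0,12),box(-14,0,20,60,12,47)],jig=[box(0,0,200,130,0,15)],
        inlay=[box(0,0,46,66,0,12),box(0,0,36,18,12,46)],bins=[box(0,0,316,100,0,85)])
S=8
def world(q,P,z=0):
    c,s=np.cos(q[2]),np.sin(q[2]); return np.c_[q[0]+c*P[:,0]-s*P[:,1],q[1]+s*P[:,0]+c*P[:,1],P[:,2]+z]
def render(p,q,name,roi,z=0):
    r0,r1,c0,c1=roi; m=np.zeros(((r1-r0)*S,(c1-c0)*S),np.uint8)
    def poly(P):
        x=proj(p,world(q,P,z)); return np.round(((x[:,::-1]-[c0,r0]+.5)*S-.5)*16).astype(np.int32)
    for B in SH[name]: cv2.fillConvexPoly(m,cv2.convexHull(poly(B)),255,cv2.LINE_AA,4)
    if name=="board":  # window see-through: intersection of upper and lower rims
        w=[]
        for zz in (0.,12.):
            k=np.zeros_like(m); cv2.fillConvexPoly(k,cv2.convexHull(poly(box(35,0,54,74,zz,zz))),255,cv2.LINE_AA,4); w.append(k)
        hole=cv2.min(*w); bt=np.zeros_like(m); cv2.fillConvexPoly(bt,cv2.convexHull(poly(SH[name][1])),255,cv2.LINE_AA,4)
        m=cv2.min(m,cv2.max(255-hole,bt))
    return cv2.resize(m,None,fx=1/S,fy=1/S,interpolation=cv2.INTER_AREA)/255.
def fit(views,name,q0,z=0):
    "views: list of (picture, mask)"
    L=[]
    for p,m in views:
        r,c=np.where(m); roi=(max(r.min()-12,0),min(r.max()+12,480),max(c.min()-12,0),min(c.max()+12,640)); L.append((p,m[roi[0]:roi[1],roi[2]:roi[3]].astype(float),roi))
    f=lambda q:sum(((render(p,q,name,roi,z)-m)**2).sum()/m.sum() for p,m,roi in L)/len(L)
    q=np.array(q0,float)
    for st in (1,.4): q=minimize(f,q,method="Nelder-Mead",options=dict(initial_simplex=q+st*np.array([[0,0,0],[8,0,0],[0,8,0],[0,0,.12]]),xatol=.02,fatol=1e-6)).x
    return q,f(q)
E
python3 - <<'E'
from fit import *
P={n:cam(n) for n in("top","side")}
q0=dict(board=(492,-315,-.08),jig=(524,280,.12),inlay=(555,-172,-.05),bins=(550,-6,0))
for k in q0:
    V={}
    for n in P:
        c=eyes.cut_out(k,P[n]); ex=proj(P[n],[[*q0[k][:2],5]])[0]
        c=[d for d in c if np.hypot(*(np.array(d["centre"])-ex))<20]
        if c: V[n]=(P[n],c[0]["mask"])
    for s in list(V)+(["both"] if len(V)==2 else []):
        q,e=fit(list(V.values()) if s=="both" else [V[s]],k,q0[k]); print(k,s,np.round(q,3),round(e,3))
# pins: local bright blobs
for n in P:
    g=P[n]["pixels"].astype(int)
    print(n)
E
```

```text
board top [ 4.92753e+02 -3.17669e+02 -1.20000e-01] 0.039
board side [ 4.91036e+02 -3.21951e+02 -1.25000e-01] 0.051
board both [ 4.92360e+02 -3.18853e+02 -1.22000e-01] 0.07
jig top [5.26870e+02 2.78443e+02 1.44000e-01] 0.011
jig side [5.25624e+02 2.76462e+02 1.39000e-01] 0.016
jig both [5.26148e+02 2.77763e+02 1.44000e-01] 0.019
inlay top [ 5.55058e+02 -1.62001e+02  5.70000e-02] 0.044
inlay side [ 5.54531e+02 -1.76935e+02  9.60000e-02] 0.181
inlay both [ 5.54196e+02 -1.63892e+02  3.50000e-02] 0.156
bins top [5.48154e+02 9.94000e-01 4.00000e-03] 0.017
bins side [ 5.4627e+02 -2.4250e+00  7.0000e-03] 0.026
bins both [5.47418e+02 5.10000e-02 9.00000e-03] 0.029
top
side
```

View pics/side0.png

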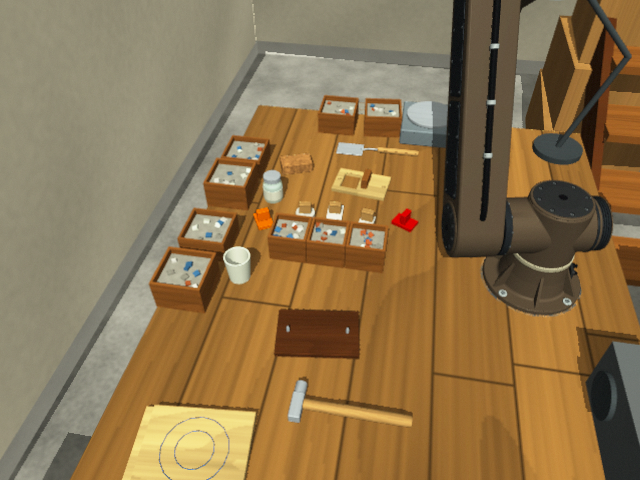

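```bash
cat > go.py <<'E'
from h import *
from scipy.spatial.transform import Rotation as Ro
def to(x,y,z,yaw=None):
    "total shift in tool units (60 mm) at present axes, and total turn units (5 deg)"
    s=env.state(); R=Ro.from_euler("xyz",s["tcp_rot"]).as_matrix()
    d=R.T@(np.array([x,y,z])-s["eef_pos"])/60
    yw=np.arctan2(R[1,0],R[0,0]); print("now t",round(s["t"],2),np.round(s["eef_pos"],1),"yaw",round(yw,3),"F",np.round(s["ft_force"],1),"op",round(s["opening"],3),"grip",round(s["grip_force"],1))
    print("shift units",np.round(d,3), "turn units", None if yaw is None else round(-np.degrees((yaw-yw+np.pi)%(2*np.pi)-np.pi)/5,2))
E
python3 -c "
from go import *
to(478.1,-317.8,120,np.pi/2-.122)"
```

```text
now t 1.8 [ 195.3 -593.7  214.7] yaw 0.318 F [-0.4 -0.6  0.2] op 1.001 grip 0.0
shift units [ 5.914 -2.895  1.577] turn units -12.96
```

```bash
python3 -m inch '[[[0.4,-0.2,0],0,-0.1],[[0.65,-0.32,0],0,-0.1],[[0.65,-0.32,0],0,-0.1],[[0.65,-0.32,0],0,-0.1],[[0.65,-0.32,0],0,-0.1],[[0.65,-0.32,0],0,-0.1],[[0.65,-0.32,0],0,-0.1],[[0.65,-0.32,0],0,-0.1],[[0.55,-0.26,0],0,-0.1],[[0.41,-0.19,0],0,-0.1]]'
python3 -m inch '[[[0,0,0.1],-1,-0.1],[[0,0,0.15],-1,-0.1],[[0,0,0.15],-1,-0.1],[[0,0,0.15],-1,-0.1],[[0,0,0.15],-1,-0.1],[[0,0,0.15],-1,-0.1],[[0,0,0.15],-1,-0.1],[[0,0,0.15],-1,-0.1],[[0,0,0.15],-1,-0.1],[[0,0,0.1],-1,-0.1]]'
python3 - <<'E'
from go import *
to(478.1,-317.8,17,np.pi/2-.122)
p=cam("side"); save(p,"side1.png"); a=p["pixels"][:,:,::-1][100:250,260:460]
cv2.imwrite("pics/side1c.png",cv2.resize(a,None,fx=4,fy=4,interpolation=cv2.INTER_CUBIC))
q=cam("top"); save(q,"top1.png")
E
```

```text
t: 3.05
eef_pos: [479.1, -315.7, 214.8]
tcp_rot: [-3.142, -0.0, 0.319]
ft_force: [0.3, -0.8, 0.2]
opening: 0.548
grip_force: 0.0
t: 4.3
eef_pos: [478.1, -316.9, 130.4]
tcp_rot: [-3.141, -0.0, 1.194]
ft_force: [0.2, -0.3, -0.7]
opening: 0.547
grip_force: 0.0
now t 4.3 [ 478.1 -316.9  130.4] yaw 1.194 F [ 0.2 -0.3 -0.7] op 0.547 grip 0.0
shift units [-0.015  0.007  1.889] turn units -2.92
```

View pics/side1c.png

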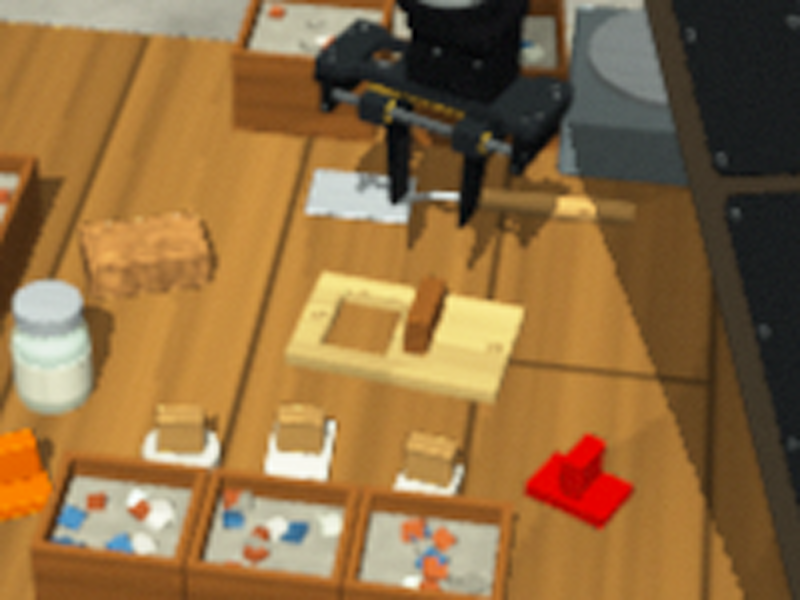

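The crop shows the half-open gripper above the batten, at crop pixel (315,425), and aligned with it. I'll descend and pinch.

```bash
python3 -m inch '[[[-0.02,0.01,0.1],-0.7,-0.1],[[0,0,0.22],-1,-0.1],[[0,0,0.25],-1,-0.1],[[0,0,0.25],-0.22,-0.1],[[0,0,0.25],0,-0.1],[[0,0,0.25],0,-0.1],[[0,0,0.22],0,-0.1],[[0,0,0.2],0,-0.1],[[0,0,0.15],0,-0.1],[[0,0,0],0,-0.1]]'
python3 -m inch '[[[0,0,0],0,1],[[0,0,0],0,1],[[0,0,0],0,1],[[0,0,0],0,1],[[0,0,0],0,1],[[0,0,0],0,1],[[0,0,0],0,1],[[0,0,0],0,1],[[0,0,-0.05],0,1],[[0,0,-0.1],0,1]]'
```

```text
t: 5.65
eef_pos: [477.9, -319.4, 16.6]
tcp_rot: [-3.141, -0.0, 1.445]
ft_force: [-0.0, 0.2, -0.4]
opening: 0.546
grip_force: 0.0
t: 6.9
eef_pos: [477.8, -319.3, 26.0]
tcp_rot: [-3.141, -0.001, 1.445]
ft_force: [-0.2, 1.1, -3.1]
opening: 0.205
grip_force: 30.0
```

```bash
python3 -m inch '[[[0,0,-0.1],0,1],[[0,0,-0.2],0,1],[[0,0,-0.3],0,1],[[0,0,-0.3],-0.5,1],[[0,0,-0.3],-0.6,1],[[0,0,-0.3],-0.6,1],[[0,0,-0.3],-0.6,1],[[0,0,-0.25],-0.5,1],[[0,0,-0.15],-0.3,1],[[0,0,-0.05],0,1]]'
python3 -c "
from go import *
to(512.5,274,110,1.713)"
```

```text
t: 8.15
eef_pos: [478.1, -319.6, 161.9]
tcp_rot: [3.141, 0.001, 1.716]
ft_force: [0.3, -0.3, -2.5]
opening: 0.213
grip_force: 30.0
now t 8.15 [ 478.1 -319.6  161.9] yaw 1.716 F [ 0.3 -0.3 -2.5] op 0.213 grip 30.0
shift units [9.707 1.994 0.859] turn units 0.03
```

```bash
python3 -m inch '[[[0.15,0.03,0],0,1],[[0.3,0.06,0],0,1],[[0.45,0.09,0],0,1],[[0.55,0.11,0],0,1],[[0.6,0.12,0],0,1],[[0.6,0.12,0],0,1],[[0.6,0.12,0],0,1],[[0.6,0.12,0],0,1],[[0.6,0.12,0],0,1],[[0.6,0.12,0],0,1]]'
python3 -m inch '[[[0.6,0.12,0],0,1],[[0.6,0.12,0],0,1],[[0.6,0.12,0],0,1],[[0.6,0.12,0],0,1],[[0.6,0.12,0],0,1],[[0.55,0.12,0],0,1],[[0.45,0.12,0],0,1],[[0.35,0.1,0],0,1],[[0.2,0.05,0],0,1],[[0.1,0.02,0],0,1]]'
python3 -c "
from go import *
to(512.5,274,110,1.713)"
```

```text
t: 9.4
eef_pos: [493.5, -8.7, 160.9]
tcp_rot: [-3.141, -0.0, 1.716]
ft_force: [0.9, 0.6, -3.2]
opening: 0.208
grip_force: 30.0
t: 10.65
eef_pos: [513.7, 274.3, 161.0]
tcp_rot: [-3.141, 0.0, 1.716]
ft_force: [0.2, 0.5, -3.7]
opening: 0.204
grip_force: 30.0
now t 10.65 [513.7 274.3 161. ] yaw 1.716 F [ 0.2  0.5 -3.7] op 0.204 grip 30.0
shift units [-0.001 -0.02   0.85 ] turn units 0.04
```

```bash
python3 -m inch '[[[0,-0.02,0.1],0.04,1],[[0,0,0.2],0,1],[[0,0,0.25],0,1],[[0,0,0.25],0,1],[[0,0,0.25],0,1],[[0,0,0.25],0,1],[[0,0,0.2],0,1],[[0,0,0.12],0,1],[[0,0,0.05],0,1],[[0,0,0],0,1]]'
cat > see.py <<'E'
from fit import *
import sys
def look(tag):
    P={n:cam(n) for n in("top","side")}
    for n in P: save(P[n],n+tag+".png")
    return P
def msk(P,name,xyz,r=25):
    V={}
    for n in P:
        c=eyes.cut_out(name,P[n]); ex=proj(P[n],[xyz])[0]
        c=[d for d in c if np.hypot(*(np.array(d["centre"])-ex))<r]
        if c: V[n]=(P[n],c[0]["mask"])
    return V
E
python3 - <<'E'
from see import *
P=look("2"); s=env.state(); print(s["eef_pos"],s["tcp_rot"])
z=s["eef_pos"][2]-16.7
V=msk(P,"board",(526,277,z))
for n in V: print(n,V[n][1].sum(),fit([V[n]],"board",(526,277,.142),z))
a=P["top"]["pixels"][:,:,::-1][200:310,130:260]; b=P["side"]["pixels"][:,:,::-1][270:370,250:380]
o=np.zeros((600,800,3),np.uint8)
o[:440,:400]=cv2.resize(a,None,fx=4,fy=4,interpolation=3)[:,60:460]; o[:400,400:]=cv2.resize(b,None,fx=4,fy=4,interpolation=3)[:,60:460]
cv2.imwrite("pics/c2.png",o)
E
```

```text
t: 11.9
eef_pos: [512.8, 273.7, 61.1]
tcp_rot: [3.141, 0.0, 1.712]
ft_force: [0.2, -0.4, -2.6]
opening: 0.209
grip_force: 30.0
[512.9224351  273.7643071   61.37165566] [ 3.14093991e+00 -4.61148069e-05  1.71233484e+00]
top 729 (array([5.26865318e+02, 2.80363990e+02, 1.45562956e-01]), np.float64(1.4120529352169604))
side 2048 (array([5.25195922e+02, 2.77912082e+02, 1.32161660e-01]), np.float64(0.1927741433583237))
```

View pics/c2.png

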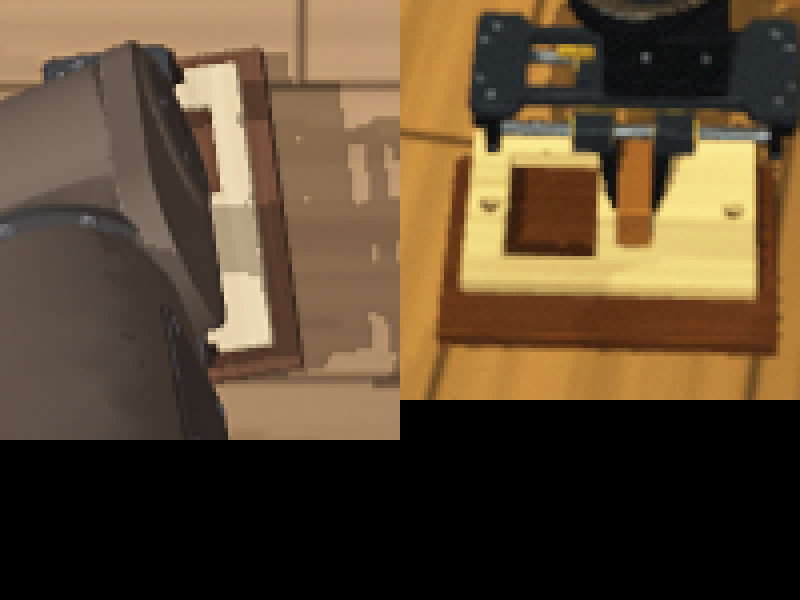

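The side view, right half of the crop, shows the board over the jig with both holes at about (205,489) and (212,733), not yet on the pins. I'll refit using only the visible regions.

```bash
cat > ref.py <<'E'
from see import *
def refine(P,z,q0=(526,277,.142)):
    for n in P:
        hsv=cv2.cvtColor(P[n]["pixels"],cv2.COLOR_RGB2HSV).astype(int)
        if n=="side":
            roi=(312,352,255,362); m=((hsv[...,2]>185)&(hsv[...,1]<165)&(hsv[...,0]>16)); w=np.ones((480,640)); w[:,309:338]=0; S_=0
        else:
            roi=(205,300,201,235); m=(hsv[...,1]<85)&(hsv[...,2]>120); w=np.ones((480,640)); m=cv2.morphologyEx(m.astype(np.uint8),cv2.MORPH_OPEN,np.ones((3,3)))>0
            N,l,st,_=cv2.connectedComponentsWithStats(m[roi[0]:roi[1],roi[2]:roi[3]].astype(np.uint8)); k=1+np.argmax(st[1:,4]); mm=np.zeros_like(m); mm[roi[0]:roi[1],roi[2]:roi[3]]=l==k; m=mm
        sl=np.s_[roi[0]:roi[1],roi[2]:roi[3]]
        f=lambda q:(w[sl]*(render(P[n],q,"board",roi,z)-m[sl])**2).sum()
        q=np.array(q0)
        for st in (1,.4): q=minimize(f,q,method="Nelder-Mead",options=dict(initial_simplex=q+st*np.array([[0,0,0],[6,0,0],[0,6,0],[0,0,.05]]),xatol=.02,fatol=1e-6)).x
        print(n,"board",np.round(q,3),"loss",round(f(q),1),"of",(m[sl]*w[sl]).sum())
        cv2.imwrite(f"pics/m_{n}.png",np.vstack([m[sl]*255*w[sl],render(P[n],q,"board",roi,z)*255]))
E
python3 - <<'E'
from ref import *
P={n:cam(n) for n in("top","side")}
refine(P,env.state()["eef_pos"][2]-16.7)
E
python3 -c "
import cv2,numpy as np
a=cv2.imread('pics/m_top.png');b=cv2.imread('pics/m_side.png')
o=np.zeros((200,160,3),np.uint8);o[:a.shape[0],:a.shape[1]]=a;o[:b.shape[0],45:45+b.shape[1]]=b
cv2.imwrite('pics/m.png',cv2.resize(o,None,fx=3,fy=3))"
```

```text
top board [5.25173e+02 2.80438e+02 1.42000e-01] loss 6.9 of 553.0
side board [5.26343e+02 2.77189e+02 1.42000e-01] loss 40.5 of 949.0[ WARN:0@3.611] global loadsave.cpp:1063 imwrite_ Unsupported depth image for selected encoder is fallbacked to CV_8U.
```

View pics/m.png

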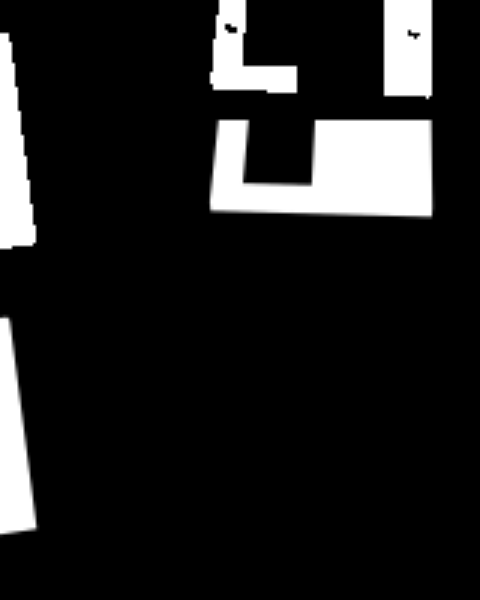

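Run:
```python
from fit import *
P={n:cam(n) for n in("top","side")}
Q=dict(top=(526.87,278.44,.144),side=(525.62,276.46,.139))
for n in P:
    im=cv2.imread(f"pics/{n}0.png"); hsv=cv2.cvtColor(im,cv2.COLOR_BGR2HSV).astype(float)
    for sx in(-72,72):
        base,mid,tip=proj(P[n],world(Q[n],np.array([[sx,0,15.],[sx,0,24],[sx,0,33]])))
        r,c=np.round(mid).astype(int); w=np.clip(130-hsv[r-8:r+9,c-8:c+9,1],0,None); 
        w*= (w>30); rr,cc=np.mgrid[r-8:r+9,c-8:c+9]
        cen=np.array([(w*rr).sum(),(w*cc).sum()])/w.sum()
        print(n,sx,"pred",np.round(mid,2),"base",np.round(base,1),"tip",np.round(tip,1),"seen",np.round(cen,2),"n",(w>0).sum(), "rows",rr[w>0].min(),rr[w>0].max(),"cols",cc[w>0].min(),cc[w>0].max(),"offset mm",np.round((back(P[n],cen,24)-back(P[n],mid,24))[0,:2],1))
# jig by colour
for n in P:
    im=cv2.imread(f"pics/{n}0.png"); r0,r1,c0,c1=dict(top=(195,315,140,240),side=(295,370,260,375))[n]
    h=im[r0:r1,c0:c1].astype(int); m=(h[...,2]<(125)) ; m=m.astype(np.uint8)
    m=cv2.morphologyEx(m,cv2.MORPH_CLOSE,np.ones((7,7))); N,l,st,_=cv2.connectedComponentsWithStats(m); M=np.zeros((480,640),bool); M[r0:r1,c0:c1]=l==1+np.argmax(st[1:,4])
    print(n,"jig colour",fit([(P[n],M)],"jig",Q[n]))
# holes in side picture now, dark blobs
g=cv2.cvtColor(P["side"]["pixels"],cv2.COLOR_RGB2GRAY).astype(float); zt=env.state()["eef_pos"][2]-16.7+12
q=(526.343,277.189,.142)
for sx in(-72,72):
    e=proj(P["side"],world(q,np.array([[sx,0,0.]]),zt))[0]; r,c=np.round(e).astype(int)
    print(sx,"hole pred",np.round(e,1)); print(g[r-5:r+6,c-6:c+7].astype(int))
```

```text
top -72 pred [283.61 191.55] base [283.8 192.3] tip [283.4 190.8] seen [283.73 191.26] n 17 rows 282 285 cols 189 193 offset mm [-0.3  0.7]
top 72 pred [225.34 184.13] base [225.9 184.9] tip [224.8 183.3] seen [225.51 184.  ] n 18 rows 224 227 cols 182 186 offset mm [-0.4  0.3]
side -72 pred [329.14 347.66] base [331.4 347.5] tip [326.9 347.8] seen [330.02 347.15] n 25 rows 327 333 cols 345 349 offset mm [0.9 2.8]
side 72 pred [327.41 288.02] base [329.6 288.2] tip [325.2 287.9] seen [328.33 287.49] n 25 rows 325 331 cols 286 289 offset mm [0.7 2.9]
top jig colour (array([5.25269321e+02, 2.76125784e+02, 1.40292950e-01]), np.float64(0.09050677594531165))
side jig colour (array([5.25713590e+02, 2.76647158e+02, 1.35119422e-01]), np.float64(0.06033956402725459))
-72 hole pred [321.1 347.8]
[[223 221 222 222 221 221 222 221 222 221 222 189  68]
 [223 223 223 223 223 223 223 223 224 222 223 190  68]
 [222 223 223 223 223 222 224 224 224 223 224 190  66]
 [221 222 221 222 223 226 226 226 223 222 223 189  68]
 [220 220 221 221 221 217 212 209 216 221 222 187  65]
 [223 223 222 212 200 195 18
[... 235 characters left out ...]
11 175  65]
 [199 199 200 201 200 201 202 203 203 202 202 166  61]]
72 hole pred [319.5 287. ]
[[ 62 133 195 202 202 202 200 200 202 202 188 131  44]
 [ 58 147 207 211 213 211 210 210 209 209 196 135  40]
 [ 71 160 217 220 221 223 223 222 221 219 202 131  36]
 [ 80 173 221 223 221 222 219 218 221 222 200 117  38]
 [ 83 176 224 218 196 191 202 199 201 206 188 101  33]
 [ 97 183 224 207 151 150 180 176 173 192 182  93  36]
 [122 199 223 206 147 115 124 119 151 197 184  96  37]
 [133 204 221 219 198 145 114 141 192 208 174  75  33]
 [130 199 215 218 215 198 186 199 216 207 153  54  35]
 [139 200 208 208 208 206 208 207 206 196 143  49  34]
 [154 211 211 211 209 209 208 210 207 195 132  47  40]]
```

```bash
python3 -c "
from go import *
to(513.6,272.1,46,1.713)"
```

```text
now t 12.3 [512.8 273.7  61.2] yaw 1.712 F [ 0.2 -0.2 -2.5] op 0.213 grip 30.0
shift units [-0.029  0.01   0.253] turn units -0.01
```

```bash
python3 -m inch '[[[-0.03,0.01,0],0,1],[[0,0,0],0,1],[[0,0,0.03],0,1],[[0,0,0.04],0,1],[[0,0,0.04],0,1],[[0,0,0.04],0,1],[[0,0,0.04],0,1],[[0,0,0.04],0,1],[[0,0,0.02],0,1],[[0,0,0],0,1]]'
python3 -c "
from go import *
to(513.6,272.1,46,1.713)"
```

```text
t: 13.55
eef_pos: [513.6, 272.0, 45.9]
tcp_rot: [-3.141, 0.0, 1.712]
ft_force: [-0.5, -0.8, -2.7]
opening: 0.208
grip_force: 30.0
now t 13.55 [513.6 272.   45.9] yaw 1.712 F [-0.5 -0.8 -2.7] op 0.208 grip 30.0
shift units [ 0.002  0.001 -0.002] turn units -0.01
```

No contact force, and the pin tips should already be inside the holes. I'll carry on down.

```bash
python3 -m inch '[[[0,0,0.03],0,1],[[0,0,0.03],0,1],[[0,0,0.03],0,1],[[0,0,0.03],0,1],[[0,0,0.03],0,1],[[0,0,0.02],0,1],[[0,0,0.02],0,1],[[0,0,0.02],0,1],[[0,0,0.02],0,1],[[0,0,0],0,1]]'
python3 - <<'E'
from go import *
to(513.6,272.1,31.7,1.713)
p=cam("side"); a=p["pixels"][:,:,::-1][280:370,255:375]
cv2.imwrite("pics/c3.png",cv2.resize(a,None,fx=6,fy=6,interpolation=3))
E
```

```text
t: 14.8
eef_pos: [513.6, 272.0, 32.5]
tcp_rot: [3.141, 0.0, 1.712]
ft_force: [-1.4, -1.5, 2.4]
opening: 0.21
grip_force: 30.0
now t 14.8 [513.6 272.   32.5] yaw 1.712 F [-1.4 -1.5  2.4] op 0.21 grip 30.0
shift units [ 0.002 -0.     0.013] turn units -0.01
```

View pics/c3.png

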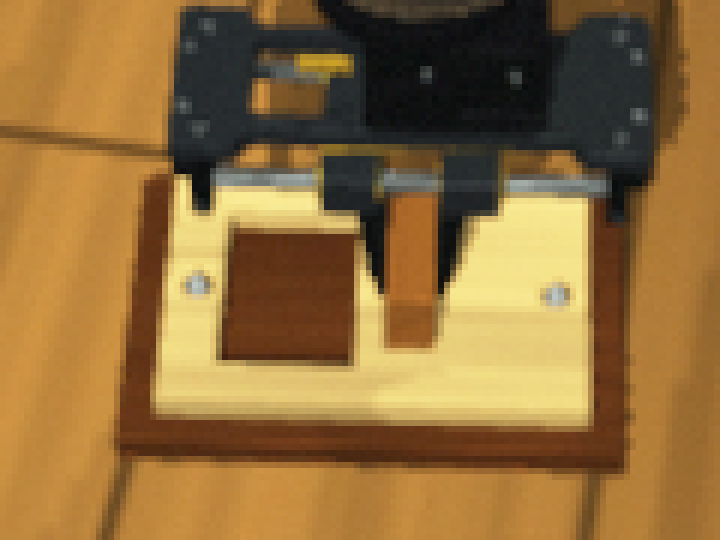

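Both pins show through the holes, at crop pixels (285,197) and (294,556), and the force reversed, so the board is on the bed. I'll press slightly, open part way to stay clear of the pins, and rise.

```bash
python3 -m inch '[[[0,0,0.01],0,1],[[0,0,0],0,1],[[0,0,0],0,0.2],[[0,0,0],0,0.2],[[0,0,0],0,0.2],[[0,0,0],0,0.2],[[0,0,-0.1],0,0.2],[[0,0,-0.2],0,0.2],[[0,0,-0.4],0,0.2],[[0,0,-0.5],0,0.2]]'
python3 -m inch '[[[0,0,-0.5],1,0.2],[[0,0,-0.5],1,0],[[0,0,-0.3],1,0],[[0,0,-0.1],1,0],[[0,0,0],1,0],[[0,0,0],1,0],[[0,0,0],1,0],[[0,0,0],1,0],[[0,0,0],1,0],[[0,0,0],1,0]]'
python3 -c "
from go import *
to(555,-166,180,.05)"
```

```text
t: 16.1
eef_pos: [513.4, 271.9, 104.8]
tcp_rot: [-3.141, 0.0, 1.712]
ft_force: [-0.2, -0.6, 0.8]
opening: 0.397
grip_force: 0.0
t: 17.35
eef_pos: [513.5, 272.0, 188.6]
tcp_rot: [3.141, -0.001, 0.837]
ft_force: [0.2, 0.5, 0.4]
opening: 0.5
grip_force: 0.0
now t 17.35 [513.5 272.  188.6] yaw 0.837 F [0.2 0.5 0.4] op 0.5 grip 0.0
shift units [-4.958  5.403  0.142] turn units 9.02
```

```bash
python3 -m inch '[[[-0.25,0.27,0],0.5,0],[[-0.45,0.49,0],0,0],[[-0.55,0.6,0],0,0],[[-0.6,0.65,0],0,0],[[-0.6,0.65,0],0,0],[[-0.6,0.65,0],0,0],[[-0.6,0.65,0],0,0],[[-0.55,0.6,0],0,0],[[-0.4,0.44,0],0,0],[[-0.2,0.22,0],0,0]]'
python3 - <<'E'
from see import *
from go import to
P=look("4")
# seated board
V=msk(P,"board",(526,277,15))
for n in V: print(n,"board",V[n][1].sum(),fit([V[n]],"board",(526,277,.142),15))
# inlay from first pictures: white marble top + block
for n in P:
    im=cv2.imread(f"pics/{n}0.png"); hsv=cv2.cvtColor(im,cv2.COLOR_BGR2HSV); c=np.round(proj(P[n],[[556,-167,10]])[0]).astype(int)
    r0,c0=c-[14,22]; s=hsv[r0:r0+28,c0:c0+44]; print(n,c)
    m=(s[...,1]<60)&(s[...,2]>140)
    rr,cc=np.where(m); pts=np.c_[rr+r0,cc+c0]
    W=back(P[n],pts,12)[:,:2]; box_=cv2.minAreaRect(W.astype(np.float32)); print(n,len(W),box_)
to(555,-166,180,.05)
E
```

```text
t: 18.6
eef_pos: [536.2, -155.1, 188.0]
tcp_rot: [3.141, 0.0, 0.794]
ft_force: [-0.4, -0.7, 0.2]
opening: 0.498
grip_force: 0.0
top board 2532 (array([5.27526800e+02, 2.77575075e+02, 1.36365344e-01]), np.float64(0.056885879959889044))
side board 2419 (array([5.26025974e+02, 2.75013248e+02, 1.40601786e-01]), np.float64(0.023634144593161377))
top [242 370]
top 416 ((553.0543212890625, -162.3905487060547), (47.9437255859375, 68.2236328125), 2.476480484008789)
side [211 334]
side 140 ((568.7252197265625, -146.56748962402344), (100.7742691040039, 75.48648071289062), 18.46359634399414)
now t 18.8 [ 536.6 -152.3  187.7] yaw 0.796 F [0.1 0.  0.8] op 0.5 grip 0.0
shift units [0.052 0.38  0.128] turn units 8.55
```

```bash
python3 -c "
from go import *
to(554,-163,16,.05)"
python3 -m inch '[[[0.03,0.16,0],0,0],[[0,0.16,0.03],0.5,0],[[0,0,0.1],1,0],[[0,0,0.15],1,0],[[0,0,0.2],1,0],[[0,0,0.2],1,0],[[0,0,0.2],1,0],[[0,0,0.2],1,0],[[0,0,0.1],1,0],[[0,0,0.05],1,0]]'
python3 -c "
from go import *
to(554,-163,16,.05)"
```

```text
now t 18.8 [ 536.6 -152.3  187.7] yaw 0.796 F [0.1 0.  0.8] op 0.5 grip 0.0
shift units [0.076 0.334 2.862] turn units 8.55
t: 20.05
eef_pos: [552.3, -164.8, 113.1]
tcp_rot: [-3.141, 0.001, 0.05]
ft_force: [-0.3, -0.5, 0.7]
opening: 0.498
grip_force: 0.0
now t 20.05 [ 552.3 -164.8  113.1] yaw 0.05 F [-0.3 -0.5  0.7] op 0.498 grip 0.0
shift units [ 0.031 -0.028  1.619] turn units 0.0
```

```bash
python3 -m inch '[[[0.03,-0.03,0.1],0,0],[[0,0,0.2],0,0],[[0,0,0.25],0,0],[[0,0,0.25],0,0],[[0,0,0.25],0,0],[[0,0,0.2],0,0],[[0,0,0.18],0,0],[[0,0,0.12],0,0],[[0,0,0.05],0,0],[[0,0,0],0,0]]'
python3 - <<'E'
from go import *
to(554,-163,16,.05)
p=cam("side"); a=p["pixels"][:,:,::-1][150:250,265:395]
cv2.imwrite("pics/c5.png",cv2.resize(a,None,fx=6,fy=6,interpolation=3))
E
```

```text
t: 21.3
eef_pos: [553.6, -163.1, 17.9]
tcp_rot: [3.141, -0.0, 0.054]
ft_force: [-0.0, 0.4, 0.4]
opening: 0.498
grip_force: 0.0
now t 21.3 [ 553.6 -163.1   17.9] yaw 0.054 F [-0.   0.4  0.4] op 0.498 grip 0.0
shift units [ 0.006 -0.002  0.031] turn units 0.05
```

View pics/c5.png

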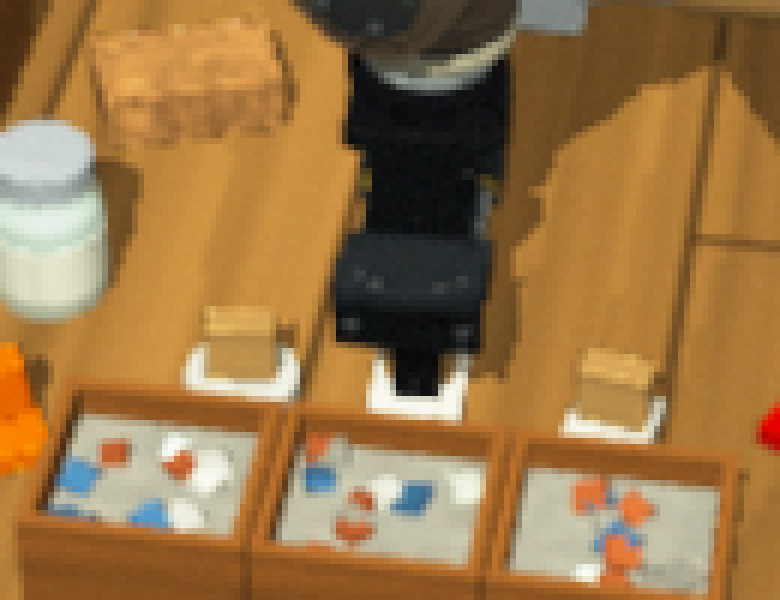

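The gripper straddles the rectangular stone at crop pixel (385,415), with the finger in the middle of the block and clear of its neighbours. I'll close and lift.

```bash
python3 -m inch '[[[0,0,0.02],0,0],[[0,0,0],0,1],[[0,0,0],0,1],[[0,0,0],0,1],[[0,0,0],0,1],[[0,0,0],0,1],[[0,0,0],0,1],[[0,0,0],0,1],[[0,0,-0.05],0,1],[[0,0,-0.15],0,1]]'
python3 -m inch '[[[0,0,-0.2],0,1],[[0,0,-0.3],0,1],[[0,0,-0.35],0,1],[[0,0,-0.35],0,1],[[0,0,-0.35],0,1],[[0,0,-0.35],0,1],[[0,0,-0.25],-0.3,1],[[0,0,-0.15],-0.5,1],[[0,0,-0.05],-0.3,1],[[0,0,0],0,1]]'
python3 -c "
from go import *
import numpy as np
c,s=np.cos(.142),np.sin(.142)
to(513.5+49*c-5*0,272+49*s+4,140,.142)"
```

```text
t: 22.6
eef_pos: [553.3, -163.0, 28.6]
tcp_rot: [-3.141, 0.001, 0.054]
ft_force: [-0.6, 0.0, -2.0]
opening: 0.189
grip_force: 30.0
t: 23.85
eef_pos: [553.5, -163.0, 169.7]
tcp_rot: [3.141, -0.0, 0.151]
ft_force: [0.6, 0.3, -1.0]
opening: 0.185
grip_force: 30.0
now t 23.85 [ 553.5 -163.   169.7] yaw 0.151 F [ 0.6  0.3 -1. ] op 0.185 grip 30.0
shift units [ 1.255 -7.327  0.495] turn units 0.1
```

```bash
python3 -m inch '[[[0.02,-0.15,0],0.1,1],[[0.06,-0.3,0],0,1],[[0.08,-0.45,0],0,1],[[0.09,-0.52,0],0,1],[[0.09,-0.52,0],0,1],[[0.09,-0.52,0],0,1],[[0.09,-0.52,0],0,1],[[0.09,-0.52,0],0,1],[[0.09,-0.52,0],0,1],[[0.09,-0.52,0],0,1]]'
python3 -m inch '[[[0.09,-0.52,0],0,1],[[0.09,-0.52,0],0,1],[[0.09,-0.52,0],0,1],[[0.09,-0.45,0],0,1],[[0.07,-0.35,0],0,1],[[0.05,-0.22,0],0,1],[[0.04,-0.1,0.05],0,1],[[0.02,-0.04,0.15],0,1],[[0,0,0.2],0,1],[[0,0,0.1],0,1]]'
python3 -c "
from go import *
import numpy as np
c,s=np.cos(.142),np.sin(.142)
to(513.5+49*c,272+49*s+4,100,.142)"
```

```text
t: 25.1
eef_pos: [561.4, 115.5, 169.4]
tcp_rot: [-3.142, 0.0, 0.142]
ft_force: [-0.0, 0.6, -1.7]
opening: 0.19
grip_force: 30.0
t: 26.35
eef_pos: [570.7, 278.8, 138.3]
tcp_rot: [3.141, 0.002, 0.141]
ft_force: [-0.4, 0.2, -1.8]
opening: 0.184
grip_force: 30.0
now t 26.35 [570.7 278.8 138.3] yaw 0.141 F [-0.4  0.2 -1.8] op 0.184 grip 30.0
shift units [-0.133 -0.09   0.638] turn units -0.01
```

```bash
python3 -m inch '[[[-0.06,-0.04,0],0,1],[[-0.07,-0.05,0],0,1],[[0,0,0.05],0,1],[[0,0,0.15],0,1],[[0,0,0.2],0,1],[[0,0,0.2],0,1],[[0,0,0.2],0,1],[[0,0,0.15],0,1],[[0,0,0.1],0,1],[[0,0,0],0,1]]'
python3 - <<'E'
from see import *
from go import to
P=look("6"); to(562,283,54,.142)
z=env.state()["eef_pos"][2]-16.8
for n in P: print(n,np.round(proj(P[n],world((562,283,.142),SH["inlay"][0],z)),0).tolist())
o=np.zeros((600,800,3),np.uint8)
a=P["top"]["pixels"][:,:,::-1][205:295,150:240]; b=P["side"]["pixels"][:,:,::-1][280:355,260:360]
a=cv2.resize(a,None,fx=4,fy=4,interpolation=3); b=cv2.resize(b,None,fx=4.4,fy=4.4,interpolation=3)
o[:360,:360]=a; o[:330,360:]=b
cv2.imwrite("pics/c6.png",o[:360])
E
```

```text
t: 27.6
eef_pos: [562.4, 283.6, 76.2]
tcp_rot: [3.141, 0.001, 0.142]
ft_force: [0.0, 0.3, -0.2]
opening: 0.187
grip_force: 30.0
now t 27.7 [562.7 283.7  76.8] yaw 0.142 F [-0.  -0.1 -2.2] op 0.188 grip 30.0
shift units [-0.014  0.01   0.381] turn units -0.0
top [[245.0, 198.0], [245.0, 197.0], [250.0, 170.0], [249.0, 169.0], [226.0, 196.0], [226.0, 195.0], [231.0, 168.0], [230.0, 167.0]]
side [[308.0, 312.0], [305.0, 312.0], [331.0, 311.0], [328.0, 311.0], [308.0, 293.0], [305.0, 293.0], [330.0, 291.0], [327.0, 291.0]]
```

View pics/c6.png

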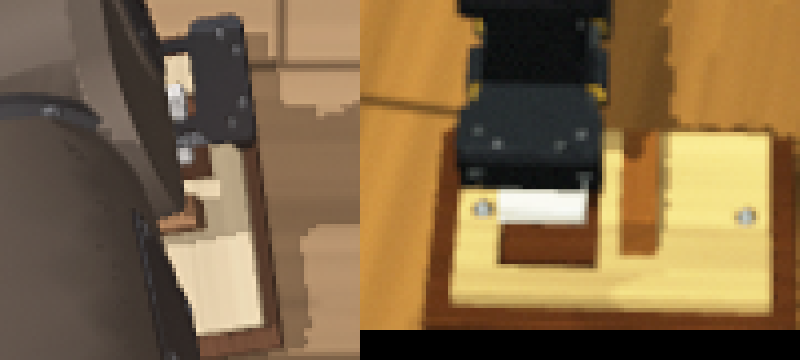

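The side crop shows the white inlay's front edge at columns 497–588, row 222. The window behind it runs from 497 to 598, with its front edge at row 265. I'll lower to about 14 mm above the board and measure there.

```bash
python3 -m inch '[[[0,0,0],0,1],[[0,0,0.04],0,1],[[0,0,0.06],0,1],[[0,0,0.06],0,1],[[0,0,0.05],0,1],[[0,0,0.04],0,1],[[0,0,0.03],0,1],[[0,0,0.02],0,1],[[0,0,0],0,1],[[0,0,0],0,1]]'
cat > m7.py <<'E'
from see import *
from go import to
import sys
P=look(sys.argv[1]); to(562,283,54,.142)
s=env.state(); z=s["eef_pos"][2]-16.8; p=P["side"]; im=p["pixels"]
hsv=cv2.cvtColor(im,cv2.COLOR_RGB2HSV).astype(int)
# predicted layout with the side jig fit + tcp
qb=(526.0,277.5,.142)
wb=proj(p,world(qb,np.array([[8,37,12.],[62,37,12.]]),15)); wi=proj(p,world((*s["eef_pos"][:2],.142),np.array([[-23,33,0.],[23,33,0],[-23,33,12],[23,33,12]]),z))
print("win front corners pred",np.round(wb,1).tolist(),"inlay pred lo,lo,hi,hi",np.round(wi,1).tolist())
r0,c0=316,284
np.set_printoptions(linewidth=250)
print("S",r0,c0);print(hsv[r0:r0+30,c0:c0+36,1]);print("V");print(hsv[r0:r0+30,c0:c0+36,2])
E
python3 m7.py 7
```

```text
t: 28.95
eef_pos: [562.6, 283.7, 58.7]
tcp_rot: [3.142, -0.0, 0.142]
ft_force: [0.3, 0.1, -1.3]
opening: 0.187
grip_force: 30.0
now t 29.05 [562.6 283.7  58.7] yaw 0.142 F [ 0.6 -0.4 -1.1] op 0.186 grip 30.0
shift units [-0.011  0.01   0.078] turn units -0.0
win front corners pred [[340.7, 313.6], [340.0, 290.7]] inlay pred lo,lo,hi,hi [[335.8, 311.0], [335.3, 291.4], [332.8, 310.9], [332.3, 291.2]]
S 316 284
[[ 38  37  29 ... 133 133 145]
 [ 43  45  28 ... 132 134 145]
 [ 45  33  38 ... 131 132 148]
 ...
 [125 121 123 ... 128 127 125]
 [120 120 120 ... 124 122 123]
 [119 118 117 ... 121 118 117]]
V
[[ 47  48  61 ... 172 172 149]
 [ 48  51  46 ... 170 169 146]
 [ 51  54  53 ... 165 157 131]
 ...
 [231 231 230 ... 222 223 223]
 [235 233 234 ... 226 229 231]
 [237 237 237 ... 234 238 239]]
```

Run:
```python
from see import *
import sys
np.set_printoptions(linewidth=260,threshold=sys.maxsize)
a=cv2.imread("pics/side7.png"); b=cv2.imread("pics/side4.png")
# blue channel: white high, yellow mid, brown low
print("now B rows 322.. cols 284..319"); print(a[322:345,284:320,0])
print("seated free: B rows 312.., R below"); print(b[314:345,284:320,0])
```

```text
now B rows 322.. cols 284..319
[[ 21  23  25  25  25  25  21  23  24  22  23  26  26  27  28  28  27  25  27  28  28  31  30  31  34  31  33  31  32  25  28  91 134 136 123  75]
 [ 21  29  36  35  27  15  14  15  18  15  13  15  14  13  19  19  16  16  18  17  18  21  18  19  23  13  20  17  16  19  30  94 136 136 124  81]
 [ 25  45  62  57  38  19  16  18  18  14  19  14  16  20  20  14  17  13  17  16  16  10  13  15  13  36  59  54  43  34  27  95 140 140 120  75]
 [ 19  36  52  43  25  17  17  17  16  15  16  17  12  15  15  18  19  14  18  17  14  15  15  17  16  39  66  64  50  31  27  94 141 140 116  62]
 [ 17  18  27  28  16  14  15  15  17  13  16  13  16  17  16  18  16  19  18  16  16  15  16  15  17  21  50  59  24  16  28  94 136 133 116  64]
 [ 64  41  57  62  36  31  26  39  50  50  49  52  37  15  19  18  15  16  16  15  17  16  12  18  18  17  54  63  16  16  30  96 139 140 121  64]
 [119 102 104 133 120  83  89 132 183 202 203 203 199 199 199 197 196 197 196 196 180 150 150 148 150 148 181 164  18  15  71 125 144 144 123  66]
 [138 132 131 152 147 125 127 183 231 24
[... 6205 characters left out ...]
84  86  85  85  68  70  66  62  65  62  65  63  60  59  59  51  46  43  44  37  36  57 101 122 120 122 122 123]
 [120 120 119 119 119 118 118 117 120 120 123 115 109 108 106 106 104 103 105 103 100 101  99  96  94  94  94  92  89  93 109 119 120 116 119 117]
 [115 113 115 116 113 113 115 111 113 115 112 115 115 114 113 113 114 112 114 111 114 114 115 113 111 111 111 114 112 112 113 113 112 115 114 113]
 [116 115 116 115 114 117 116 114 115 115 114 112 115 113 111 111 112 112 112 112 111 111 110 111 109 111 110 109 109 109 109 109 110 108 108 109]
 [118 121 118 118 120 115 118 119 118 118 114 113 116 114 115 115 114 115 116 115 113 114 112 112 110 112 113 112 113 110 109 110 110 113 114 114]]
```

Reading the edges in the side picture:
- **Along y:** the inlay is centred and parallel to the window.
- **Along x:** it sits about 2 mm too far towards +x.

I'll correct that and go down to the final height.

```bash
python3 -m inch '[[[-0.02,0,0],0,1],[[-0.01,0,0],0,1],[[0,0,0.02],0,1],[[0,0,0.02],0,1],[[0,0,0.02],0,1],[[0,0,0.02],0,1],[[0,0,0],0,1],[[0,0,0],0,1],[[0,0,0],0,1],[[0,0,0],0,1]]'
cat > m8.py <<'E'
from see import *
from go import to
import sys
P=look(sys.argv[1]); to(561.3,283.6,53.8,.142)
s=env.state(); z=s["eef_pos"][2]-16.8; p=P["side"]
B0=cv2.imread("pics/side4.png").astype(float); B=p["pixels"][:,:,::-1].astype(float)
def poly(X,roi):
    r0,r1,c0,c1=roi; m=np.zeros(((r1-r0)*S,(c1-c0)*S),np.uint8); x=proj(p,X)
    cv2.fillConvexPoly(m,cv2.convexHull(np.round(((x[:,::-1]-[c0,r0]+.5)*S-.5)*16).astype(np.int32)),255,cv2.LINE_AA,4)
    return cv2.GaussianBlur(cv2.resize(m,None,fx=1/S,fy=1/S,interpolation=cv2.INTER_AREA)/255.,(3,3),.5)
def run(f,q):
    q=np.array(q)
    for st in(1,.4): q=minimize(f,q,method="Nelder-Mead",options=dict(initial_simplex=q+st*np.array([[0,0,0],[4,0,0],[0,4,0],[0,0,.04]]),xatol=.01,fatol=1e-7)).x
    return np.round(q,3),round(f(q),3)
# window: darkness in the blue channel; free picture, front part; the left rim is left out (inner wall shows there)
roi=(322,346,284,317); D=np.clip((122-B0[roi[0]:roi[1],roi[2]:roi[3],0])/100,0,1)
w=np.ones_like(D); w[:8,:10]=0   # pin
g=lambda q:(w*(np.minimum(poly(world(q,box(35,0,54,74,12,12)),roi_s:=15 and roi) ,1)-D)**2).sum()
def win(q):
    up=poly(world(q,box(35,0,54,74,12,12),15),roi); lo=poly(world(q,box(35,0,54,74,0,0),15),roi)
    return (w*(np.minimum(up,lo)-D)**2).sum()
qw=run(win,(526,277,.142)); q=qw[0]; c=world(q,np.array([[35,0,0.]]))[0,:2]
# inlay: whiteness, front face rows only
r2=(331,343,284,317); W=np.clip((B[r2[0]:r2[1],r2[2]:r2[3],0]-125)/90,0,1)
inl=lambda q:((poly(world(q,box(0,0,46,66,0,12),z),r2)-W)**2).sum()
qi=run(inl,(*s["eef_pos"][:2],.142)); print("window",qw,"centre",c,"inlay",qi)
d=qi[0][:2]-c; a=q[2]; print("inlay-window in board axes",np.round([d@[np.cos(a),np.sin(a)],d@[-np.sin(a),np.cos(a)]],2))
o=B.astype(np.uint8)[290:355,265:365]; cv2.imwrite(f"pics/c{sys.argv[1]}.png",cv2.resize(o,None,fx=8,fy=8,interpolation=3))
E
sed -i '/^g=lambda/d' m8.py; python3 m8.py 8
```

```text
t: 30.3
eef_pos: [560.8, 283.4, 53.8]
tcp_rot: [3.142, -0.0, 0.142]
ft_force: [0.3, 0.8, -1.4]
opening: 0.192
grip_force: 30.0
now t 30.4 [560.8 283.4  53.8] yaw 0.141 F [-0.3  0.3 -0.9] op 0.19 grip 30.0
shift units [ 0.009 -0.002  0.   ] turn units -0.01
window (array([5.27212e+02, 2.76740e+02, 1.46000e-01]), np.float64(2.25)) centre [561.83963215 281.83186521] inlay (array([5.62435e+02, 2.80077e+02, 1.48000e-01]), np.float64(1.763))
inlay-window in board axes [ 0.33 -1.82]
```

View pics/c8.png

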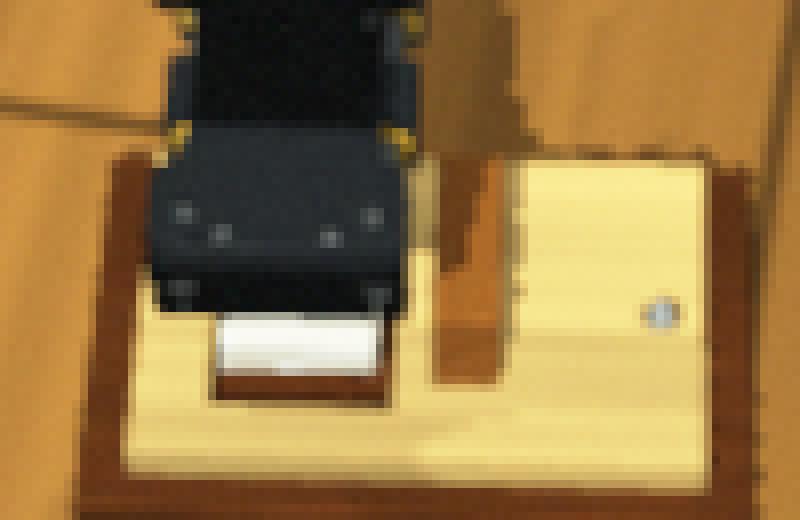

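```bash
cat >> m8.py <<'E'
# composite of the blue channel: window 22, board as the free picture shows it, inlay white
for Wv in (215,230):
    I=B[r2[0]:r2[1],r2[2]:r2[3],0]; I0=B0[r2[0]:r2[1],r2[2]:r2[3],0]; Ic=np.minimum(I,Wv)
    def comp(q,sd=None):
        m=poly(world(q,box(0,0,46,66,0,12),z),r2); return (((m*Wv+(1-m)*I0-Ic)/100)**2).sum()
    qi=run(comp,(*s["eef_pos"][:2],.142)); d=qi[0][:2]-c
    print(Wv,"inlay",qi,"in board axes",np.round([d@[np.cos(a),np.sin(a)],d@[-np.sin(a),np.cos(a)]],2))
E
python3 m8.py 9
```

```text
now t 30.5 [560.8 283.4  53.8] yaw 0.142 F [-0.1  0.6 -1.2] op 0.191 grip 30.0
shift units [ 0.009 -0.002 -0.   ] turn units -0.01
window (array([5.27212e+02, 2.76740e+02, 1.46000e-01]), np.float64(2.25)) centre [561.83963215 281.83186521] inlay (array([5.62465e+02, 2.79990e+02, 1.50000e-01]), np.float64(1.581))
inlay-window in board axes [ 0.35 -1.91]
215 inlay (array([5.62007e+02, 2.81531e+02, 1.52000e-01]), np.float64(1.931)) in board axes [ 0.12 -0.32]
230 inlay (array([5.62125e+02, 2.81363e+02, 1.55000e-01]), np.float64(2.475)) in board axes [ 0.21 -0.51]
```

```bash
python3 -c "
from cell import env
print(env.job_done())"
```

```text
the job is handed in; nothing more can be done
None
```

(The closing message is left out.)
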